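Gauge a resin mount, then draw the index plunger and hold it

TASK

Check the height of the resin mount that stands under the gauge: press the gauge's thumb cap gently straight down until the foot stands on the mount, keep it pressed against the mount for a second so that the height can be read, then let the foot spring all the way back up. Then pull the index plunger's knob fully up, so that its pin is clear of the hole in the index table, and finish while still holding it drawn, so that I can turn the table to the next mount. Do not turn the table or shift the mounts yourself, and leave everything else on the bench alone.

Things in the scene. Friction and masses are not known exactly. Their poses are not given: they have to be found in the camera images.
- station: Gauging station, bolted down: base plate 270 x 330 mm, 24 mm high, with a round index table (220 mm across, upper face 60 mm above the bench). Origin at bench level on the table's axis, z up. The gauge spindle stands 62 mm along +y, its column (195 mm high) 155 mm along +y, the plunger 98 mm off in the direction 60 degrees from +x towards -y. Only the gauge's cap and spindle are over 200 mm high.
- cap_top (a point): Centre of the top of the gauge's black thumb cap, a mushroom 34 mm across, 14 mm thick, on an upright spindle; 242 mm above the bench when up, 44 mm of bare spindle between it and the white barrel below. It moves with the spindle. To be pressed straight down, for instance with shut fingers.
- gauge (a joint): Gauge spindle travel, m: 0 = up (as found; a spring lifts it back when let go), grows as the cap is pressed, stop at 0.042. The spring takes 2.5 N to start, 4 N near the bottom; beyond that, force comes from the foot standing on a mount (8 to 15 N in all is a good press). Mount height = 0.048 minus the reading: about 0.036, 0.032, 0.028 or 0.024 on mounts 12, 16, 20 or 24 mm high.
- spindle: The gauge's spindle with cap and foot. The flat steel foot at its lower end is 16 mm across, 6 mm thick; origin at the centre of its underside, 108 mm above the bench (48 mm above the index table) when up, straight over the place being gauged.
- plunger (a joint): Lift of the index plunger, m: 0 = pin seated 10 mm deep in its hole (as found), grows as the knob is pulled straight up; the pin leaves the hole at 0.010; stop (fully drawn) at 0.014. The spring pulls back with 6 N seated, 13 N fully drawn, and snaps it home when let go: no catch holds it up.
- index_plunger: The index plunger: steel pin 8 mm thick with a black ribbed knob, an upright cylinder 26 mm across and 28 mm high (104 to 132 mm above the bench when seated). Origin at the tip of the pin, 50 mm above the bench when seated; z up. Under it a steel sleeve 18 mm across rises from a bracket whose top (with lock nut) is 91 mm above the bench.
- knob_center (a point): Centre of the knob, half-way up, 118 mm above the bench when seated; it moves with the knob. To be gripped from above, 26 mm across in any direction.
- index_table (a joint): Angle of the index table in rad: 0 as found. The seated pin locks it; with the pin out it turns freely.
- mount1: A loose round resin mount (amber, 30 mm across, 12 mm high) with a pale bone section in its top, standing on the index table between three dowel pins; origin at the centre of its underside. One of mount1 to mount4, a different one from run to run, stands under the gauge foot; the others stand at other places of the index table.
- mount2: A loose round resin mount (amber, 30 mm across, 16 mm high) with a pale bone section in its top, standing on the index table between three dowel pins; origin at the centre of its underside. One of mount1 to mount4, a different one from run to run, stands under the gauge foot; the others stand at other places of the index table.
- mount3: A loose round resin mount (amber, 30 mm across, 20 mm high) with a pale bone section in its top, standing on the index table between three dowel pins; origin at the centre of its underside. One of mount1 to mount4, a different one from run to run, stands under the gauge foot; the others stand at other places of the index table.
- mount4: A loose round resin mount (amber, 30 mm across, 24 mm high) with a pale bone section in its top, standing on the index table between three dowel pins; origin at the centre of its underside. One of mount1 to mount4, a different one from run to run, stands under the gauge foot; the others stand at other places of the index table.
- tweezers_center (a point): Bystander: steel tweezers lying on the base plate beside the column, 92 mm long; centre.
- spare_mount_center (a point): Bystander: a resin mount 30 mm across, 22 mm high, standing on the base plate beside the column; centre.
- slide_box_center (a point): Bystander: white and red card box of glass slides, 80 x 118 x 34 mm, on the bench on the station's -y side; centre.
- stain_bottle_center (a point): Bystander: amber bottle 44 mm across, 85 mm high, on the bench on the station's -y side; centre.
- specimen_cup_center (a point): Bystander: white open cup 60 mm across, 65 mm high, on the bench on the station's +y side; centre.
- marker_center (a point): Bystander: a marker pen 125 mm long, 12 mm thick, lying on the bench on the station's -x side; centre.
Not all that is in view belongs to the job. Leave any turquoise or yellow look-alike of the mount2 alone.

How it is judged:
By the outcome, as a careful person would: the job done as asked, in the order asked, and still so for the second after the job is handed in, while the arm keeps its last pose, push and grip.
It also fails if it takes over 48 s, if anything falls off the work surface, if the arm or the gripper's body presses on something with over 40 N, if the wrist force passes 120 N, or if a joint passes its speed limit or range.

ROBOT

A 7-joint arm with a two-finger parallel gripper is mounted at the origin on the work surface. World frame = base frame: x ahead of the robot, y to its left, z up, the work surface at z = 0. Lengths are in m, angles in rad, forces in N, time in s.
With the tool pointing down it reaches from about 0.4 to 0.85 m from the base axis. Payload 10.4 kg.
Tool frame: the origin (TCP) lies at the very end of the fingers, on their centre line; the grasp point (between the pads) lies 19 mm behind it (grasp_offset is the distance from the TCP to the grasp point, in m); z points along the fingers, y is the line along which they close (so a half turn about z gives the same grasp; the last joint's range is limited). The gripper opens to 85 mm and grips with 20 to 120 N. Pads are 22 mm wide; open, the fingers measure 114 mm over their backs; the gripper's body (76 mm by 85 mm) begins 54 mm behind the grasp point. The pads swing forward as they close: fully open they stand 13 mm farther back than shut.
Start: joints at [-1.233, 0.332, -0.065, 1.46, 0.022, 1.35, -0.088], TCP at [0.221, 0.585, 0.231] pointing down, gripper open.
Joint ranges: [-2.6, 2.6], [-0.5, 2.12], [-1.47, 1.34], [0.16, 2.42], [-1.27, 4.41], [0.06, 2.06], [-2.6, 2.6]. Speed limits (rad/s): [2.22, 2.22, 2.79, 2.79, 3.14, 3.14, 3.14].

INTERFACE

Orientations are given as a 3x3 rotation matrix whose columns are the frame's x, y, z axes.
In Python, from rig import * gives the robot as it stands.
- The arm moves only by the tool servo_tool, never from a script. Its argument "series" is text: rows parted by semicolons, each of 4 numbers parted by spaces: the shift along the tool's x, y, z in mm, then the turn about the tool's z in rad. In form: x y z roll; .... A call has 1 to 12 rows; each row shifts and turns the commanded pose from where the row before left it, along the tool's axes as they then stand; what a row does not reach is not made up. A row lasts 1/10 s, in which the tool goes at most 50 mm and 8.59 degrees, less where a joint would pass 70% of its speed; a pose out of reach is approached as far as the arm can. A call is refused whole if a number of a shift passes 50 or a number of a turn 0.15, either way. A call with a gripper value outside its range is refused whole. "fingers" is the finger opening in mm, from 0 to 85.4, set as the call begins (left out, the last holds). The fingers move at their own pace and stop on an object; "force" is the grip in N (left out, the last holds). Time passes only in rows, so rows that do not move let the fingers close. It gives the time, the measured TCP pose, the force, the opening and the grip force at its end, in the units of the state.
- sense(): the state, without advancing time (a new reading comes with each control period).
- snapshot(name): name is "side" or "top"; returns (picture, depth): 480x640x3 uint8, red, green, blue; 480x640 float32, m along the optical axis (not along the pixel's ray), 0 where there is no reading.
- camera_info(name): a dict with "K" (3x3 intrinsics, pixels), "world_from_camera" (4x4, takes a point from camera to world coordinates). Camera axes: x right, y up, looking along -z (the intrinsics and any distortion apply to the point x, -y, -z); pixel columns grow to the right and rows downward; lengths in m; the calibration is good to about 2 mm. A picture is of the moment at which its call begins. camera_info takes no time and is no camera call.
- sign_off(): hands the job in; it is judged then, once.
The state is a dict: "time": time; "joint_positions": joint angles; "dq": joint speeds; "tau": joint torques, N m; "ee_pos": TCP position; "eef_rot": TCP orientation; "contact_force": force on the tool from outside, world axes, zero at the start; "moment": the same for the moment, N m; "opening": finger opening in m; "gripper_force": force on a finger pad.
Only numpy, scipy, OpenCV 4.12 (cv2) and the standard library are available. Lean on these libraries where they do the work, as an engineer would, in place of code of your own. Each camera call takes 0.05 s, during which the arm holds its last target. There are 200 camera calls.

## Working session

There is one attempt and no reset: what is moved stays moved. The work goes in short steps, Python scripts to look and compute and a tool call to move; the robot and the scene stay as the last step left them, time stands still between calls to the robot, and variables do not carry over. Pictures are saved under pics/ and viewed, at most 10 in all, crops included, and the job is handed in when it is done.

Besides the shell and the picture viewer there is one more tool, called after "Call:" by a JSON object that holds its "method" and its "body". servo_tool: Moves the arm, as the interface text tells. Its arguments: {"type":"object","properties":{"series":{"type":"string"},"fingers":{"type":"number"},"force":{"type":"number"}},"required":["series"]}

```bash
mkdir -p pics; cat > h.py <<'E'
from rig import *
import numpy as np, cv2
def proj(name,p):
    c=camera_info(name);K=np.array(c["K"]);T=np.linalg.inv(np.array(c["world_from_camera"]))
    q=T[:3,:3]@np.array(p)+T[:3,3];q=np.array([q[0],-q[1],-q[2]]);u=K@q;return u[:2]/u[2]
def ray(name,u,v):
    c=camera_info(name);K=np.array(c["K"]);T=np.array(c["world_from_camera"])
    d=np.linalg.inv(K)@[u,v,1];d=np.array([d[0],-d[1],-d[2]]);return T[:3,3],T[:3,:3]@d
def world(name,u,v,d):
    o,r=ray(name,u,v);return o+r*d
def atz(name,u,v,z):
    o,r=ray(name,u,v);return o+r*(z-o[2])/r[2]
def tri(a,b):
    (o1,r1),(o2,r2)=ray(*a),ray(*b)
    A=np.c_[r1,-r2];s=np.linalg.lstsq(A,o2-o1,rcond=None)[0]
    p,q=o1+r1*s[0],o2+r2*s[1];return (p+q)/2,np.linalg.norm(p-q)
E
python3 - <<'E'
from h import *
np.set_printoptions(precision=4,suppress=True)
for n in("side","top"):
    p,d=snapshot(n);cv2.imwrite(f"pics/{n}0.png",p[:,:,::-1]);np.save(f"{n}0.npy",d)
    c=camera_info(n);print(n,c)
s=sense();print(s)
E
```

```text
side {'K': array([[492.9329,   0.    , 311.2999],
       [  0.    , 492.9329, 241.6454],
       [  0.    ,   0.    ,   1.    ]]), 'world_from_camera': array([[ 0.9566,  0.1988, -0.213 ,  0.3326],
       [-0.291 ,  0.6191, -0.7294, -0.6658],
       [-0.0132,  0.7598,  0.6501,  0.7422],
       [ 0.    ,  0.    ,  0.    ,  1.    ]])}
top {'K': array([[454.5788,   0.    , 324.4682],
       [  0.    , 454.5788, 244.2114],
       [  0.    ,   0.    ,   1.    ]]), 'world_from_camera': array([[ 0.0168,  0.9962, -0.0857,  0.4644],
       [-0.9999,  0.0169,  0.0002,  0.012 ],
       [ 0.0016,  0.0857,  0.9963,  0.9708],
       [ 0.    ,  0.    ,  0.    ,  1.    ]])}
{'time': 0.1, 'joint_positions': array([-1.2326,  0.3328, -0.0647,  1.4609,  0.0216,  1.3499, -0.0885]), 'dq': array([-0.001 , -0.0008, -0.0002, -0.0035,  0.0011,  0.0006,  0.0006]), 'tau': array([  0.0012, -62.6744,   0.0492, -39.2428,   0.0164,   0.0069,
        -0.    ]), 'ee_pos': array([0.2205, 0.5844, 0.2306]), 'eef_rot': array([[-0.9356,  0.353 , -0.0004],
       [ 0.353 ,  0.9356, -0.0013],
       [-0.0001, -0.0013, -1.    ]]), 'contact_force': array([ 0.9338, -0.0317,  0.5421]), 'moment': array([-0.0069, -0.0143, -0.0115]), 'gripper_force': 0.0, 'opening': 0.08544836757255127}
```

View pics/side0.png

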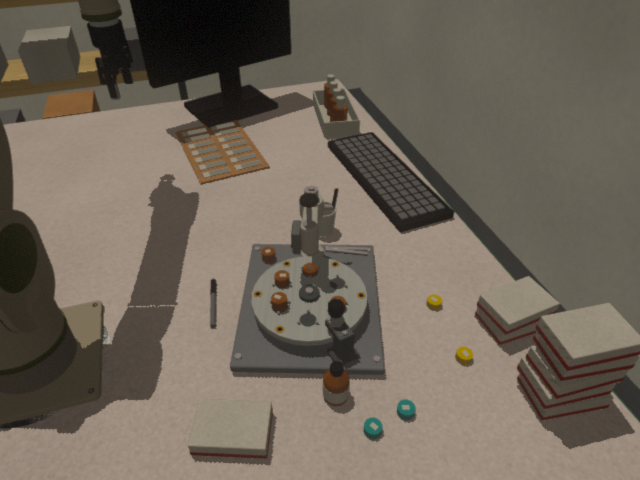

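View pics/top0.png

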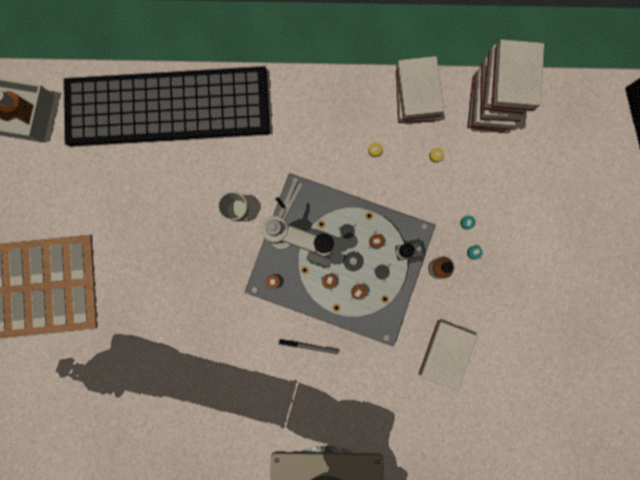

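The side view shows the gauge cap at about (310,200) and the plunger knob at (337,308). In the top view the cap is at (324,242) and the knob at (407,250). Things that could be mistaken for them:
- **Stain bottle's black cap:** side (337,368), top (447,267).
- **Table hub:** side (309,292), top (353,261).
- **Cup with dark stick:** side (330,210).

I'll check my choice in close crops.

```bash
python3 - <<'E'
from h import *
a=cv2.imread("pics/side0.png")[180:360,250:400];b=cv2.imread("pics/top0.png")[190:310,280:440]
f=lambda i,w,h:cv2.resize(i,(w,h),interpolation=cv2.INTER_CUBIC)
A=f(a,500,600);B=f(b,800,600)
cv2.imwrite("pics/cs.png",A);cv2.imwrite("pics/ct.png",B)
E
```

```text
(no output)
```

View pics/cs.png

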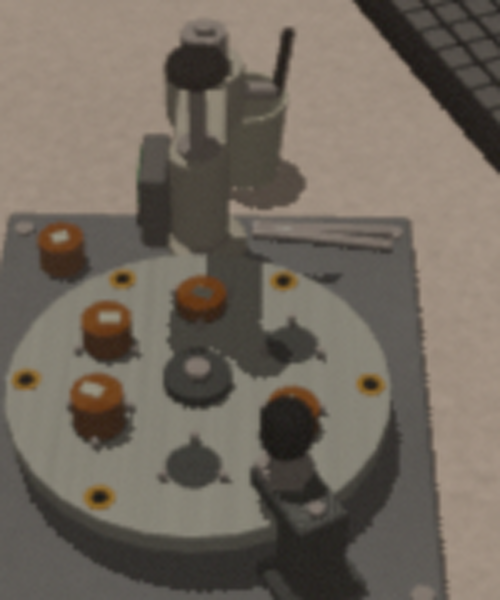

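View pics/ct.png

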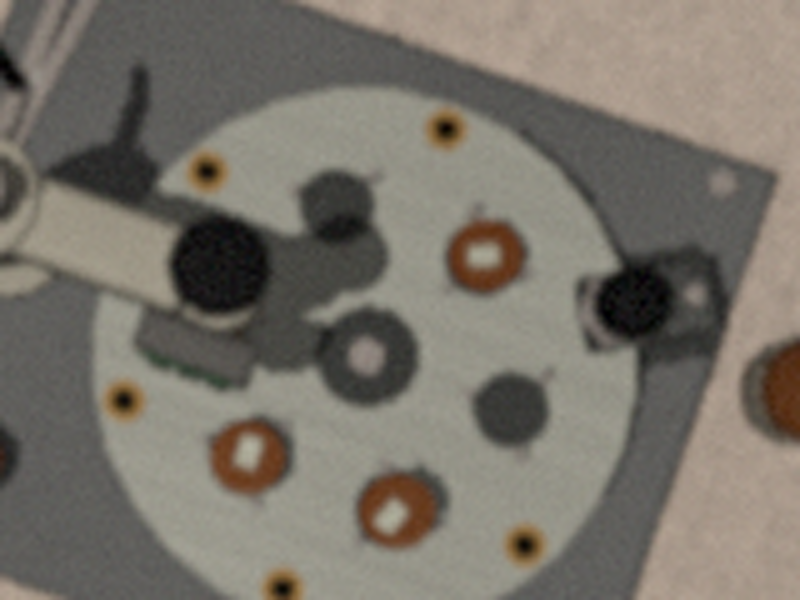

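The crops confirm the choice. The cap's disc is at top (324,242.8) and side (309,200), in front of the column. The knob on its bracket is at top (407,250) and side (336.4,308). The mount under the foot sits at side (310.5,269).

```bash
python3 - <<'E'
from h import *
np.set_printoptions(precision=4,suppress=True)
S=np.load("side0.npy");T=np.load("top0.npy")
for n,t,s,z in(("cap",(324,242.8),(309.1,200),.242),("knob",(407,250),(336.4,306.5),.132),("hub",(353.2,261),(309,291),.07)):
    print(n,tri(("top",*t),("side",*s)),atz("top",*t,z))
    u,v=map(round,t);print("  top depth",world("top",*t,np.median(T[v-2:v+3,u-2:u+3])), "side depth",world("side",*s,np.median(S[round(s[1])-1:round(s[1])+2,round(s[0])-1:round(s[0])+2])))
# cluster by depth
def cl(n,D,c,zr,r):
    v,u=np.mgrid[0:480,0:640]
    P=np.stack([world(n,a,b,D[b,a]) for b in range(c[1]-r,c[1]+r+1) for a in range(c[0]-r,c[0]+r+1)])
    m=(P[:,2]>zr[0])&(P[:,2]<zr[1]);P=P[m];return m.sum(),(P.min(0)+P.max(0))/2,P.max(0)-P.min(0),np.median(P[:,2])
print(cl("top",T,(324,243),(.23,.26),14));print(cl("top",T,(407,250),(.12,.15),12))
print(cl("side",S,(309,200),(.235,.26),14));print(cl("side",S,(336,307),(.127,.15),12))
E
```

```text
cap (array([0.5291, 0.0129, 0.2344]), np.float64(0.0020321700722038534)) [0.5294 0.0126 0.242 ]
  top depth [0.5295 0.0126 0.2417] side depth [0.5256 0.0043 0.2409]
knob (array([ 0.5283, -0.1427,  0.1218]), np.float64(0.0019975690755803023)) [ 0.5285 -0.1411  0.132 ]
  top depth [ 0.5285 -0.1411  0.1318] side depth [ 0.5249 -0.149   0.1294]
hub (array([ 0.5086, -0.0456,  0.0687]), np.float64(0.002047469091429349)) [ 0.5095 -0.0457  0.07  ]
  top depth [ 0.5094 -0.0456  0.0724] side depth [ 0.5065 -0.0492  0.0728]
(np.int64(334), array([0.5294, 0.0134, 0.2382]), array([0.0327, 0.0308, 0.0126]), np.float64(0.24084728473750605))
(np.int64(166), array([ 0.5288, -0.1405,  0.1272]), array([0.0264, 0.0259, 0.0143]), np.float64(0.12981118802073427))
(np.int64(192), array([0.5272, 0.0116, 0.2389]), array([0.0316, 0.0319, 0.0073]), np.float64(0.24010852784561948))
(np.int64(123), array([ 0.5263, -0.1434,  0.1302]), array([0.0226, 0.0246, 0.0065]), np.float64(0.13009454696162825))
```

Call:
{"method": "servo_tool", "body": {"series": "0 0 -35 0; 0 0 -35 0; -20 -17 0 0; -30 -26 0 0; -30 -26 0 0; -30 -26 0 0; -30 -26 0 0; -30 -26 0 0; -30 -26 0 0; -30 -26 0 0; -30 -26 0 0; -30 -26 0 0", "fingers": 0, "force": 60}}

```text
time: 1.3
ee_pos: [0.4037, 0.2459, 0.3011]
eef_rot: [[-0.936, 0.353, -0.0], [0.353, 0.936, 0.0], [0.0, 0.0, -1.0]]
contact_force: [0.7, 0.3, 0.1]
opening: -0.0002
gripper_force: 0.0
```

Call:
{"method": "servo_tool", "body": {"series": "-30 -26 0 0; -30 -26 0 0; -30 -26 0 0; -30 -26 0 0; -30 -26 0 0; -30 -26 0 0; -20 -19 0 0; 0 0 0 0; 0 0 0 0; 0 0 0 0"}}

```text
time: 2.3
ee_pos: [0.5283, 0.0145, 0.3011]
eef_rot: [[-0.936, 0.351, -0.001], [0.351, 0.936, 0.0], [0.001, 0.0, -1.0]]
contact_force: [-0.4, 0.7, -0.8]
opening: -0.0002
gripper_force: 0.0
```

```bash
python3 - <<'E'
from h import *
np.set_printoptions(precision=4,suppress=True)
s=sense();print(s["time"],s["ee_pos"],s["joint_positions"],s["contact_force"])
p,d=snapshot("side");print(proj("side",s["ee_pos"]),proj("side",(.5285,.0125,.242)))
a=cv2.resize(p[100:300,220:400,::-1],None,fx=3,fy=3,interpolation=cv2.INTER_CUBIC)
p,d=snapshot("top");cv2.imwrite("pics/s1.png",a)
E
```

```text
2.3 [0.5283 0.0145 0.3011] [-0.5809  0.0799  0.5018  1.6278 -0.0393  1.4443  1.1362] [-0.4197  0.7108 -0.7598]
[308.3191 166.9733] [309.3337 196.5561]
```

View pics/s1.png

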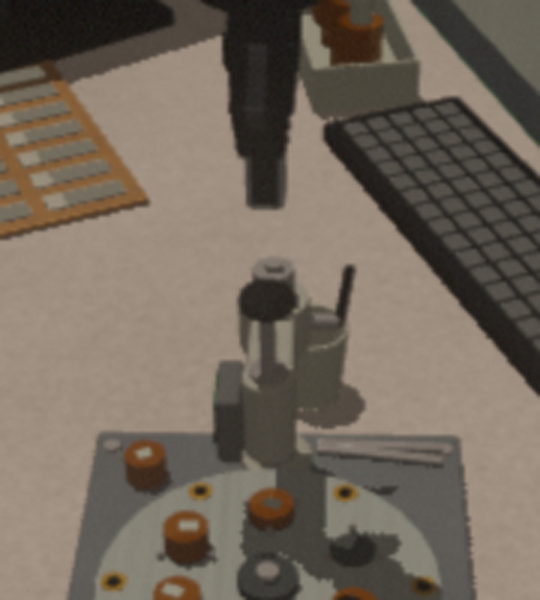

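The closed fingertips are at side (308.3,168), directly over the cap at (309.3,199). The projected TCP lands at (308.3,167), so the calibration agrees.

Call:
{"method": "servo_tool", "body": {"series": "-0.5 -1.4 10 0; 0 0 15 0; 0 0 15 0; 0 0 12 0; 0 0 5 0; 0 0 5 0; 0 0 5 0; 0 0 5 0; 0 0 3 0; 0 0 0 0; 0 0 0 0"}}

```text
time: 3.5
ee_pos: [0.5288, 0.0118, 0.2265]
eef_rot: [[-0.936, 0.353, 0.0], [0.353, 0.936, 0.0], [-0.0, 0.0, -1.0]]
contact_force: [-0.7, 1.1, 2.7]
opening: 0.0005
gripper_force: 1.5
```

Call:
{"method": "servo_tool", "body": {"series": "0 0 3 0; 0 0 3 0; 0 0 1 0; 0 0 0 0; 0 0 0 0"}}

```text
time: 4.0
ee_pos: [0.5288, 0.0118, 0.2194]
eef_rot: [[-0.936, 0.353, 0.0], [0.353, 0.936, 0.0], [-0.0, 0.0, -1.0]]
contact_force: [0.9, 1.4, 3.7]
opening: 0.0002
gripper_force: 1.6
```

Call:
{"method": "servo_tool", "body": {"series": "0 0 2 0; 0 0 2 0; 0 0 0 0; 0 0 0 0"}}

```text
time: 4.4
ee_pos: [0.5288, 0.0118, 0.2153]
eef_rot: [[-0.936, 0.353, 0.0], [0.353, 0.936, 0.0], [-0.0, 0.0, -1.0]]
contact_force: [0.1, 1.7, 3.7]
opening: -0.0001
gripper_force: 1.7
```

Call:
{"method": "servo_tool", "body": {"series": "0 0 2 0; 0 0 2 0; 0 0 0 0; 0 0 0 0"}}

```text
time: 4.8
ee_pos: [0.5287, 0.0118, 0.2113]
eef_rot: [[-0.936, 0.353, 0.0], [0.353, 0.936, 0.0], [-0.0, 0.0, -1.0]]
contact_force: [2.2, -0.1, 3.5]
opening: -0.0002
gripper_force: 1.8
```

Call:
{"method": "servo_tool", "body": {"series": "0 0 1 0; 0 0 1 0; 0 0 0 0; 0 0 0 0"}}

```text
time: 5.2
ee_pos: [0.5287, 0.0118, 0.2093]
eef_rot: [[-0.936, 0.353, 0.0], [0.353, 0.936, 0.0], [-0.0, 0.0, -1.0]]
contact_force: [1.4, 1.1, 3.4]
opening: -0.0
gripper_force: 1.8
```

Call:
{"method": "servo_tool", "body": {"series": "0 0 1 0; 0 0 1 0; 0 0 0 0; 0 0 0 0"}}

```text
time: 5.6
ee_pos: [0.5287, 0.0118, 0.2073]
eef_rot: [[-0.936, 0.353, 0.0], [0.353, 0.936, 0.0], [-0.0, 0.0, -1.0]]
contact_force: [2.2, 1.3, 4.4]
opening: 0.0001
gripper_force: 1.8
```

Call:
{"method": "servo_tool", "body": {"series": "0 0 1 0; 0 0 0 0; 0 0 0 0"}}

```text
time: 5.9
ee_pos: [0.5287, 0.0118, 0.2063]
eef_rot: [[-0.936, 0.353, 0.0], [0.353, 0.936, 0.0], [-0.0, 0.0, -1.0]]
contact_force: [2.3, 1.7, 3.4]
opening: 0.0001
gripper_force: 1.9
```

Call:
{"method": "servo_tool", "body": {"series": "0 0 0.5 0; 0 0 0 0; 0 0 0 0"}}

```text
time: 6.2
ee_pos: [0.5287, 0.0118, 0.2059]
eef_rot: [[-0.936, 0.353, 0.0], [0.353, 0.936, 0.0], [-0.0, 0.0, -1.0]]
contact_force: [1.0, 2.1, 5.5]
opening: -0.0002
gripper_force: 2.6
```

Call:
{"method": "servo_tool", "body": {"series": "0 0 0.3 0; 0 0 0 0; 0 0 0 0"}}

```text
time: 6.5
ee_pos: [0.5288, 0.0118, 0.2059]
eef_rot: [[-0.936, 0.353, 0.0], [0.353, 0.936, 0.0], [-0.0, 0.0, -1.0]]
contact_force: [0.4, 2.1, 7.4]
opening: 0.0002
gripper_force: 3.7
```

Call:
{"method": "servo_tool", "body": {"series": "0 0 0.2 0; 0 0 0 0; 0 0 0 0"}}

```text
time: 6.8
ee_pos: [0.5288, 0.0118, 0.2059]
eef_rot: [[-0.936, 0.353, 0.0], [0.353, 0.936, 0.0], [-0.0, 0.001, -1.0]]
contact_force: [0.0, 1.3, 9.8]
opening: 0.0002
gripper_force: 4.5
```

Call:
{"method": "servo_tool", "body": {"series": "0 0 0.2 0; 0 0 0 0; 0 0 0 0; 0 0 0 0; 0 0 0 0; 0 0 0 0; 0 0 0 0; 0 0 0 0; 0 0 0 0; 0 0 0 0; 0 0 0 0; 0 0 0 0"}}

```text
time: 8.0
ee_pos: [0.5288, 0.0118, 0.2059]
eef_rot: [[-0.936, 0.353, 0.001], [0.353, 0.936, 0.001], [-0.0, 0.001, -1.0]]
contact_force: [0.0, 0.8, 10.1]
opening: -0.0001
gripper_force: 5.2
```

Call:
{"method": "servo_tool", "body": {"series": "0 0 0 0; 0 0 0 0; 0 0 0 0"}}

```text
time: 8.3
ee_pos: [0.5288, 0.0118, 0.2058]
eef_rot: [[-0.936, 0.353, 0.001], [0.353, 0.936, 0.001], [-0.0, 0.001, -1.0]]
contact_force: [-1.0, 1.8, 10.3]
opening: -0.0002
gripper_force: 5.2
```

Held at about 10 N for 1.5 s. Foot contact at TCP z 0.2059 gives a reading of about 0.036, so the mount is 12 mm high. Now I'll release.

Call:
{"method": "servo_tool", "body": {"series": "0 0 -3 0; 0 0 -6 0; 0 0 -8 0; 0 0 -8 0; 0 0 -8 0; 0 0 -8 0; 0 0 -8 0; 0 0 -10 0; 0 0 -18 0; 0 0 -18 0; 0 0 0 0; 0 0 0 0"}}

```text
time: 9.5
ee_pos: [0.5286, 0.0117, 0.3002]
eef_rot: [[-0.936, 0.353, 0.0], [0.353, 0.936, 0.0], [-0.0, 0.0, -1.0]]
contact_force: [-0.2, -1.0, 0.2]
opening: 0.0004
gripper_force: 0.0
```

Call:
{"method": "servo_tool", "body": {"series": "-7 -18 0 0; -12 -32 0 0; -12 -32 0 0; -12 -32 0 0; -10 -30 0 0; 0 0 0 0; 0 0 0 0; 0 0 0 0"}}

```text
time: 10.3
ee_pos: [0.5274, -0.1405, 0.2995]
eef_rot: [[-0.936, 0.352, -0.001], [0.352, 0.936, 0.001], [0.001, 0.0, -1.0]]
contact_force: [0.3, 0.3, -0.5]
opening: -0.0002
gripper_force: 0.0
```

Call:
{"method": "servo_tool", "body": {"series": "0 0 20 0; 0 0 30 0; 0 0 30 0; 0 0 30 0; 0 0 20 0; 0 0 0 0; 0 0 0 0", "fingers": 55}}

```text
time: 11.0
ee_pos: [0.5277, -0.1409, 0.1705]
eef_rot: [[-0.936, 0.352, -0.0], [0.352, 0.936, 0.0], [0.0, 0.0, -1.0]]
contact_force: [0.6, -0.4, 0.8]
opening: 0.0547
gripper_force: 0.0
```

```bash
python3 - <<'E'
from h import *
np.set_printoptions(precision=4,suppress=True)
s=sense();print(s["time"],s["ee_pos"],s["contact_force"],s["opening"])
p,d=snapshot("side");print(proj("side",s["ee_pos"]),proj("side",(.528,-.142,.132)))
a=cv2.resize(p[180:360,240:420,::-1],None,fx=3.3,fy=3.3,interpolation=cv2.INTER_CUBIC)
cv2.imwrite("pics/s2.png",a)
E
```

```text
11.0 [ 0.5277 -0.1409  0.1705] [ 0.6284 -0.3668  0.761 ] 0.05468347640390298
[336.9129 285.3775] [336.8358 302.0381]
```

View pics/s2.png

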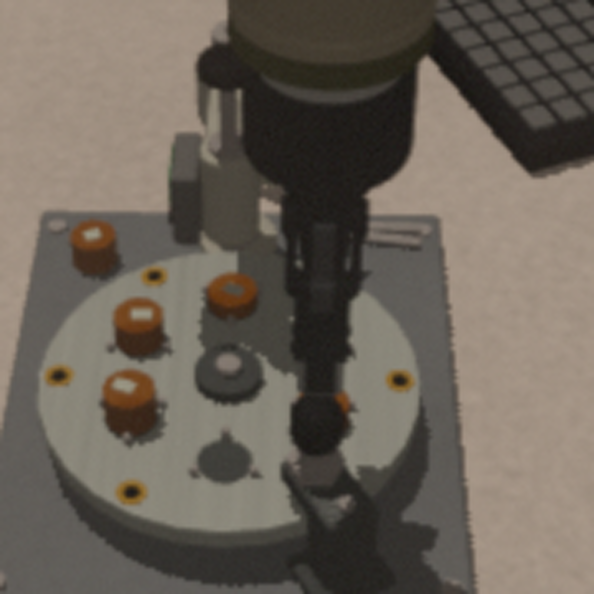

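The cap is back up at about (307,200). The open gripper stands over the knob, which is at (336,308). I'll descend around it.

Call:
{"method": "servo_tool", "body": {"series": "0 -0.6 12 0; 0 0 12 0; 0 0 12 0; 0 0 12 0; 0 0 10 0; 0 0 7 0; 0 0 3 0; 0 0 0 0; 0 0 0 0"}}

```text
time: 11.95
ee_pos: [0.5275, -0.1423, 0.1024]
eef_rot: [[-0.936, 0.353, 0.001], [0.353, 0.936, 0.0], [-0.001, 0.0, -1.0]]
contact_force: [-0.2, 0.7, 0.3]
opening: 0.0551
gripper_force: 0.0
```

Call:
{"method": "servo_tool", "body": {"series": "0 0 0 0; 0 0 0 0; 0 0 0 0; 0 0 0 0; 0 0 0 0; 0 0 0 0; 0 0 0 0; 0 0 0 0", "fingers": 15, "force": 60}}

```text
time: 12.75
ee_pos: [0.5278, -0.1415, 0.1028]
eef_rot: [[-0.936, 0.352, 0.001], [0.352, 0.936, 0.001], [-0.001, 0.002, -1.0]]
contact_force: [0.1, 3.5, 4.3]
opening: 0.0236
gripper_force: 58.5
```

Call:
{"method": "servo_tool", "body": {"series": "0 0.8 0 0; 0 0 -2 0; 0 0 -2 0; 0 0 -2 0; 0 0 0 0; 0 0 0 0"}}

```text
time: 13.35
ee_pos: [0.5276, -0.1414, 0.108]
eef_rot: [[-0.936, 0.353, 0.0], [0.353, 0.936, 0.0], [-0.0, 0.0, -1.0]]
contact_force: [4.7, -0.3, -9.1]
opening: 0.024
gripper_force: 59.3
```

Call:
{"method": "servo_tool", "body": {"series": "0 0 -2 0; 0 0 -2 0; 0 0 -2 0; 0 0 0 0; 0 0 0 0"}}

```text
time: 13.85
ee_pos: [0.5276, -0.1414, 0.1138]
eef_rot: [[-0.936, 0.353, 0.0], [0.353, 0.936, 0.0], [-0.0, 0.0, -1.0]]
contact_force: [6.5, -0.7, -12.3]
opening: 0.0238
gripper_force: 59.4
```

Call:
{"method": "servo_tool", "body": {"series": "-0.5 0 0 0; 0 0 -1.5 0; 0 0 -1.5 0; 0 0 0 0; 0 0 0 0", "force": 80}}

```text
time: 14.35
ee_pos: [0.5277, -0.1414, 0.1166]
eef_rot: [[-0.936, 0.353, -0.001], [0.353, 0.936, 0.0], [0.001, 0.0, -1.0]]
contact_force: [4.1, 1.3, -13.7]
opening: 0.0232
gripper_force: 79.0
```

Call:
{"method": "servo_tool", "body": {"series": "0 0 -0.5 0; 0 0 0 0; 0 0 0 0"}}

```text
time: 14.65
ee_pos: [0.5276, -0.1414, 0.1171]
eef_rot: [[-0.936, 0.353, -0.001], [0.353, 0.936, 0.0], [0.001, -0.0, -1.0]]
contact_force: [4.5, 1.0, -16.5]
opening: 0.0231
gripper_force: 79.5
```

Call:
{"method": "servo_tool", "body": {"series": "0 0 -0.5 0; 0 0 0 0; 0 0 0 0; 0 0 0 0"}}

```text
time: 15.05
ee_pos: [0.5275, -0.1414, 0.1171]
eef_rot: [[-0.936, 0.353, -0.001], [0.353, 0.936, 0.0], [0.001, -0.0, -1.0]]
contact_force: [7.5, -0.2, -22.2]
opening: 0.0234
gripper_force: 79.7
```

```bash
python3 - <<'E'
from h import *
s=sense();print(s["time"],s["ee_pos"],s["contact_force"],s["opening"])
p,d=snapshot("side")
cv2.imwrite("pics/s3.png",cv2.resize(p[180:360,240:420,::-1],None,fx=3.3,fy=3.3,interpolation=cv2.INTER_CUBIC))
E
```

```text
15.05 [ 0.52752579 -0.14138763  0.11712439] [  7.48528337  -0.23423392 -22.24462564] 0.023363041860753747
```

View pics/s3.png

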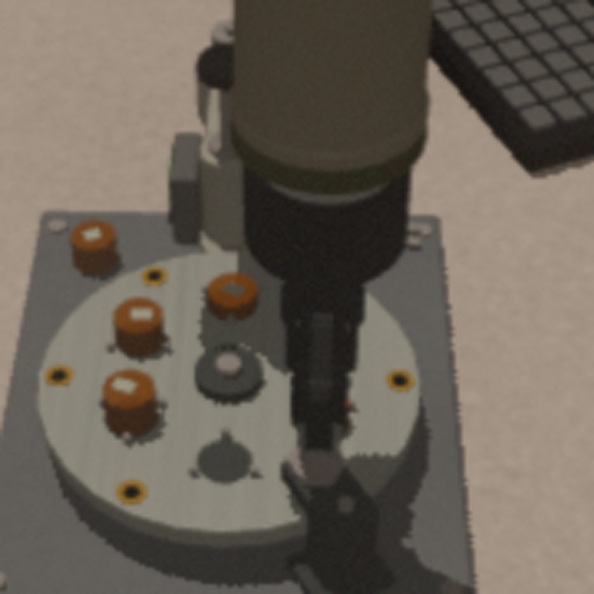

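The knob is drawn to its stop: the tool rose 14.3 mm, then the pull climbed to 22 N with no further movement. The grip is firm, and the table, mounts and cap stand as before, with the cap at about (217,65) in the crop. Handing in.

```bash
python3 -c "
from rig import *
print(sign_off())"
```

```text
the job is handed in; nothing more can be done
None
```

The mount under the gauge reads about 0.036 (12 mm high, mount1), pressed at about 10 N for over a second and then released with the cap back up; the plunger is drawn to its stop and still held, and the job is handed in.

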